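# Lock the spring-tab lid onto the glaze jar

## Robot

A 6-joint arm with a two-finger parallel gripper is mounted at the origin on the work surface. World frame = base frame: x ahead of the robot, y to its left, z up, the work surface at z = 0. Lengths are in m, angles in rad, forces in N, time in s.
With the tool pointing down it reaches from about 0.35 to 0.875 m from the base axis. Payload 4.2 kg.
Tool frame: the origin (TCP) lies at the very end of the fingers, on their centre line; the grasp point (between the pads) lies 19 mm behind it; z points along the fingers, y is the line along which they close (so a half turn about z gives the same grasp; the last joint's range is limited). The gripper opens to 87 mm and grips with 3 to 60 N. Pads are 19 mm wide; open, the fingers measure 117 mm over their backs; the gripper's body (75 mm by 190 mm) begins 51 mm behind the grasp point.
Start: joints at [1.425, 0.385, 0.008, 0, -1.194, -0.259], TCP at [0.246, 0.574, 0.223] pointing down, gripper open.
Joint ranges: [-3.14, 3.14], [-1.21, 2.06], [-1.07, 1.41], [-3.16, 2.05], [-2.99, -0.16], [-3.1, 3.1]. Speed limits (rad/s): [2.79, 2.79, 3.14, 3.14, 3.14, 3.14].

## Interface

Orientations are given as [roll, pitch, yaw] about the fixed x, y, z axes, in that order (R = Rz(yaw) Ry(pitch) Rx(roll)).
In Python, from bench import ctrl gives the robot as it stands. The module is installed in compiled form; this text tells all that it offers.
- The arm moves only by the tool servo_tool, never from a script. Its argument "targets" is a list of rows, each a list of 2 entries, a list of its own where there are three numbers: the shift along the tool's x, y, z as a fraction of full scale, then the turn about the tool's z as a fraction of full scale. A call has 1 to 12 rows; each row shifts and turns the commanded pose from where the row before left it, along the tool's axes as they then stand; what a row does not reach is not made up. Full scale, the value 1, is 25 mm for a shift and 45 degrees for a turn. A row lasts 1/12 s, in which the tool goes at most 41.7 mm and 7.16 degrees, less where a joint would pass 70% of its speed; a pose out of reach is approached as far as the arm can. A call with a number of a shift or a turn outside -1 to 1 is refused whole. A call with a gripper value outside its range is refused whole. "gripper" is the opening, from -1 (shut) to 1 (fully open), set as the call begins (left out, the last holds). The fingers move at their own pace and stop on an object; the grip force is fixed at half the most. Time passes only in rows, so rows that do not move let the fingers close. It gives the time, the measured TCP pose, the force, the opening and the grip force at its end, in the units of the state.
- ctrl.observe(): the state, without advancing time (a new reading comes with each control period).
- ctrl.snapshot(name): name is "side" or "top" or "wrist"; returns the picture (384x512x3 uint8, blue, green, red); there is no depth.
- ctrl.camera_info(name): a dict with "camera_matrix" (3x3 intrinsics, pixels), "D" ([k1, k2, p1, p2, k3] as OpenCV has them; the pictures are not rectified), "rvec" (rotation vector, rad) and "tvec" (3), from world to camera coordinates, as OpenCV has them. Camera axes: x right, y down, z forward; pixel columns grow to the right and rows downward; lengths in m; the calibration is good to about 2 mm. A picture is of the moment at which its call begins: read the wrist's pose just before it. camera_info takes no time and is no camera call; for the wrist camera it gives the pose at the moment of the call.
- ctrl.finish_job(): hands the job in; it is judged then, once.
Trained networks look in the newest picture that a camera, given by its name, has taken for a name from the list of things; names that differ only in an ending like _2 or _b are one class to them, and where a whole thing is asked for, a point or a joint stands for the part that bears it (a point fixed in the world has none). Each returns a list of dicts, best first, with "confidence" (0 to 1); they miss things now and then, are a little off and sometimes report something else, mostly with a low value. They report only what shows in the picture. A call takes as long as a camera call. They do not tell look-alikes from the thing itself.
- ctrl.boxes_of(camera, label): "extent" ([centre column, centre row, width, height] in pixels, round what is visible of it).
- ctrl.silhouettes(camera, label): "mask" (384x512 bool, what is visible of it) and "extent" ([centre column, centre row, width, height] in pixels, round what is visible of it).
- ctrl.place_of(camera, label): "position" ([column, row] in pixels: a listed point, or the origin of a listed thing).
The state is a dict: "time_s": time; "joint_positions": joint angles; "qvel": joint speeds; "joint_efforts": joint torques, N m; "tool_pos": TCP position; "tcp_rot": TCP orientation; "force": force on the tool from outside, world axes, zero at the start; "moment": the same for the moment, N m; "width": finger opening in m; "gripper_force": force on a finger pad.
Only numpy, scipy, OpenCV 4.12 (cv2) and the standard library are available. Lean on these libraries where they do the work, as an engineer would, in place of code of your own. Each camera call takes 0.05 s, during which the arm holds its last target. There are 200 camera calls.

## Task

Close the open glaze jar with its spring-tab lid: pick the lid up by pinching its two upright tabs together, lower it level into the jar's mouth and press it down gently against the sprung plate inside until its flange sits firmly on the rim, and only then let the tabs go, so that they spring out under the jar's inner lip and the lid stays locked and level. Never force the lid against the jar (light hand pressure is ample, 35 N breaks the rim), and leave the other pots and tools on the bench where they are.

Things in the scene. Friction and masses are not known exactly. Their poses are not given: they have to be found in the camera images.
- lid: Grey plastic round lid, 0.11 to 0.18 kg, right way up on the bench. Origin: centre of its underside, z up. From below: a round plug 77.4 mm across, 16 mm tall, lower edge chamfered (2 mm in, 3 mm up); a flange disc 100 mm across, from 16 to 20 mm height; on it two upright pinch tabs facing each other along the lid's y. A half turn about z changes nothing.
- lid_tabs (a point): Point midway between the lid's two tabs, 32 mm above the lid's origin. The tabs stand from 20.5 to 44 mm above the lid's origin, 22 mm wide along the lid's x, 5 mm thick. Their outer faces are 55 mm apart when let go, 40 mm when pinched together.
- lid_nose (a point): Tip of the +y tab's latch nose as when let go, 45 mm from the lid's axis. Each tab carries such a nose on the plug's side, 14 mm wide, from 2.5 to 7.5 mm above the lid's origin; pinching draws its tip in to 37.5 mm, inside the plug. The noses are square-edged, so the lid cannot be snapped in without pinching.
- tab_a (a joint): Inward travel of the tab on the lid's +y side, m: 0 let go, 0.0075 fully pinched (stop). Its spring pushes outward with about 3 N let go and 7 N fully pinched.
- tab_b (a joint): The same for the tab on the lid's -y side: 0 let go, 0.0075 fully pinched.
- jar: White ceramic glaze jar with a blue band, 131 mm across, full and heavy, fixed to the bench, open mouth up. Its mouth is in a metal neck ring screwed on by hand: the rim stands 0 to 10 mm above the jar's origin and up to 2 mm off its axis, set differently each time, neither told: find both by feel. Origin: on the jar's axis, 80 to 95 mm above the bench, z up. Ring 114 mm across outside, mouth 80 mm.
- jar_groove (a point): Point on the jar's axis, in the mouth, 2 mm below the jar's origin. The ring's inner lip reaches from the rim to 6 mm below the rim; under it a groove 96 mm across runs all round, where the lid's noses lock at any yaw. Home: flange on the rim, lid's underside 16 mm below it, the noses 2.5 mm below the lip; let go, the lid rises up to 2.5 mm on the sprung plate and is then locked.
- plate_top (a point): On the jar's axis, 5 mm below the jar's origin. In the mouth lies a dark steel plate, 62 mm across, sprung upward, its top 5 mm below the rim (it moves with the ring). The lid's plug meets it there and pushes it down 11 mm to be home; it pushes back with 3 N at first and 6.5 N at home, where the flange meets the hard rim.
- bowl_a: Bystander, leave alone: white ceramic bowl, 130 mm across, 60 mm tall. Origin: under its centre.
- bowl_b: Bystander, leave alone: terracotta bowl, 130 mm across, 60 mm tall. Origin: under its centre.
- test_cup: Bystander, leave alone: small glazed cup, 58 mm across, 60 mm tall. Origin: under its centre.
- brush: Bystander, leave alone: wooden glaze brush, 160 mm long, lying down. Origin: under its centre.
- stain_jar: Bystander, leave alone: small closed jar with a screw cap, 54 mm across, 75 mm tall. Origin: under its centre.
- wood_rib: Bystander, leave alone: flat wooden potter's rib, 90 x 45 x 8 mm. Origin: under its centre.
- slip_mug: Bystander, leave alone: terracotta mug, 76 mm across, 85 mm tall. Origin: under its centre.
Things that resemble listed ones, but are neither listed nor needed, are in the scene too. What is shaped like the lid but red or turquoise is not meant.

How it is judged:
By the outcome, as a careful person would: the job done as asked, in the order asked, and still so for the second after the job is handed in, with the robot touching nothing.
It also fails if it takes over 58 s, if anything falls off the work surface, if the arm or the gripper's body presses on something with over 40 N, if the wrist force passes 120 N, or if a joint passes its speed limit or range.

## Working session

There is one attempt and no reset: what is moved stays moved. The work goes in short steps, Python scripts to look and compute and a tool call to move; the robot and the scene stay as the last step left them, time stands still between calls to the robot, and variables do not carry over. Pictures are saved under pics/ and viewed, at most 10 in all, crops included, and the job is handed in when it is done.

Besides the shell and the picture viewer there is one more tool, called after "Call:" as name([rows], argument=value, ...), one row to a line, values as JSON. servo_tool: Moves the arm, as the interface text tells. Shift numbers are shares of 25 mm and turn numbers shares of 45 degrees, none past 1 either way. Its arguments: {"type":"object","properties":{"targets":{"type":"array"},"gripper":{"type":"number"}},"required":["targets"]}

```bash
mkdir -p pics; cat > h.py <<'E'
import numpy as np, cv2
from bench import ctrl
def ray(cam,px,info=None):
    i=info or ctrl.camera_info(cam); K=np.array(i["camera_matrix"],float); D=np.array(i["D"],float)
    R=cv2.Rodrigues(np.array(i["rvec"],float))[0]; t=np.array(i["tvec"],float).ravel()
    u=cv2.undistortPoints(np.array([[px]],float),K,D).ravel()
    return -R.T@t, R.T@np.array([u[0],u[1],1])
def atz(cam,px,z,info=None):
    o,d=ray(cam,px,info); return o+d*(z-o[2])/d[2]
def tri(a,b):
    A=np.zeros((3,3));v=np.zeros(3)
    for o,d in (a,b):
        d=d/np.linalg.norm(d);P=np.eye(3)-np.outer(d,d);A+=P;v+=P@o
    return np.linalg.solve(A,v)
E
python3 - <<'E'
from h import *
np.set_printoptions(precision=4,suppress=True)
s=ctrl.observe();print({k:np.round(v,4).tolist() for k,v in s.items()})
a=[ctrl.snapshot(n) for n in("top","side")]
cv2.imwrite("pics/a.png",cv2.resize(a[0],(800,600)));cv2.imwrite("pics/b.png",cv2.resize(a[1],(800,600)))
for c in("top","side"):
  for l in("lid","lid_tabs","lid_nose","jar","jar_groove","plate_top"):
    for r in ctrl.place_of(c,l)[:4]:print(c,l,np.round(r["position"],1),round(r["confidence"],2),atz(c,r["position"],{"lid":0,"lid_tabs":.032,"lid_nose":.005}.get(l,.085)))
E
```

```text
{'time_s': 0.0, 'joint_positions': [1.4246, 0.3855, 0.0066, -0.0005, -1.194, -0.2586], 'qvel': [0.0005, 0.0009, -0.0002, -0.0024, -0.0016, -0.0007], 'joint_efforts': [-0.0015, -39.0664, 18.74, 4.2198, 0.011, -0.0002], 'tool_pos': [0.2459, 0.574, 0.2215], 'tcp_rot': [3.1395, -0.0001, -0.4049], 'force': [0.8361, -1.2453, 0.238], 'moment': [-0.0131, -0.0114, -0.0759], 'gripper_force': 0.0, 'width': 0.0868}
top lid [137.  225.3] 0.93 [0.5088 0.3122 0.    ]
top lid [225.3 167. ] 0.89 [0.6449 0.1038 0.    ]
top lid [189.4 228.1] 0.77 [0.502  0.1877 0.    ]
top lid [137.6 170.7] 0.73 [0.6381 0.3128 0.    ]
top lid_tabs [134.7 225. ] 0.97 [0.5091 0.3081 0.032 ]
top lid_tabs [222.2 165.7] 0.94 [0.6436 0.1077 0.032 ]
top lid_tabs [188.5 226.8] 0.78 [0.5048 0.1841 0.032 ]
top lid_tabs [136.9 168.2] 0.78 [0.6397 0.3051 0.032 ]
top lid_nose [116.4 222.2] 0.94 [0.5161 0.3602 0.005 ]
top lid_nose [151.8 158.8] 0.84 [0.6654 0.2777 0.005 ]
top lid_nose [174.1 225. ] 0.78 [0.5093 0.2228 0.005 ]
top lid_nose [206.4 174.1] 0.7 [0.6279 0.1476 0.005 ]
top jar [356.8 212.8] 0.92 [ 0.5327 -0.1855  0.085 ]
t
[... 248 characters left out ...]
.9] 0.67 [0.6486 0.308  0.    ]
side lid [272.3 199. ] 0.61 [0.6427 0.1071 0.    ]
side lid [218.3 171.3] 0.57 [0.5057 0.3265 0.    ]
side lid_tabs [270.3 193.5] 0.84 [0.632  0.0827 0.032 ]
side lid_tabs [223.7 181.4] 0.81 [0.5116 0.1841 0.032 ]
side lid_tabs [218.6 162.5] 0.79 [0.5085 0.3254 0.032 ]
side lid_tabs [256.5 163.2] 0.63 [0.6288 0.2944 0.032 ]
side lid_nose [263.5 190.4] 0.96 [0.6258 0.1549 0.005 ]
side lid_nose [220.4 167.5] 0.95 [0.5145 0.3442 0.005 ]
side lid_nose [223.4 182.9] 0.77 [0.5135 0.2282 0.005 ]
side jar [247.5 228.9] 0.94 [ 0.5326 -0.1633  0.085 ]
side jar_groove [250.5 229. ] 0.64 [ 0.5389 -0.165   0.085 ]
side plate_top [245.7 231.5] 0.93 [ 0.5273 -0.1727  0.085 ]
```

View pics/a.png

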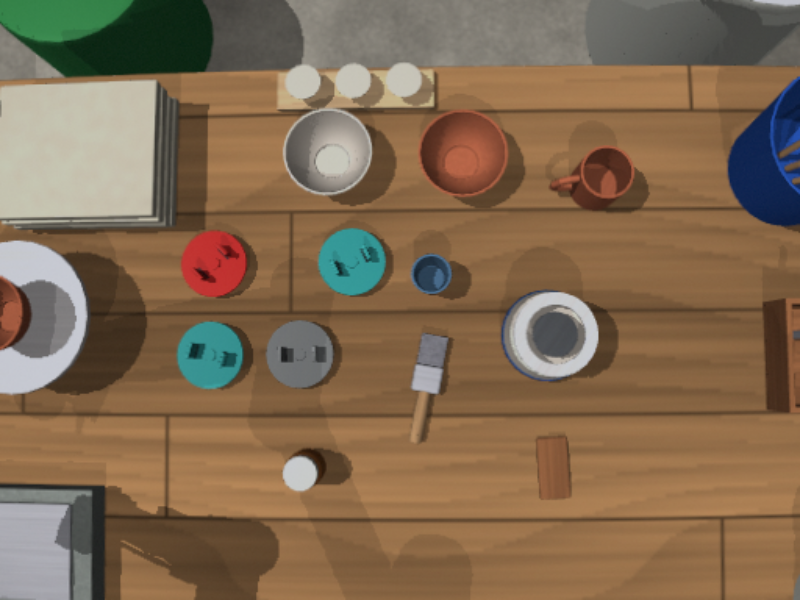

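View pics/b.png

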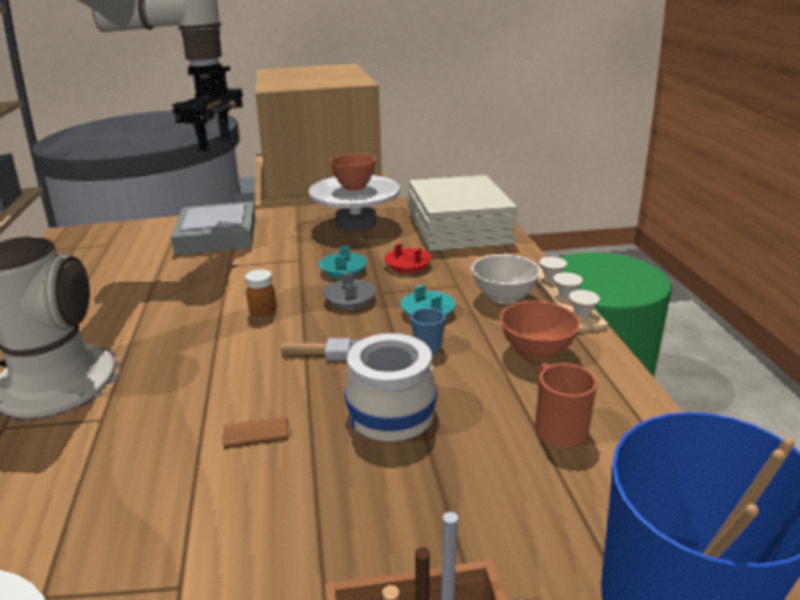

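The grey lid is at about (188,227) in original top pixels, with its tabs roughly along world y. The jar is at about (355,214). I'll move above the lid for a close look.

Call:
servo_tool([
  [[0,0,0],-0.13],
  [[0,0,0],-0.13],
  [[0,0,0],-0.13],
  [[0,0,0],-0.125],
  [[0,1,0],0],
  [[0,1,0],0],
  [[0,1,0],0],
  [[0,1,0],0],
  [[0,1,0],0],
  [[0,1,0],0],
  [[0,1,0],0],
  [[0,1,0],0],
], gripper=1)

```text
time_s: 1.7
tool_pos: [0.246, 0.3732, 0.2227]
tcp_rot: [-3.141, -0.0, -0.0]
force: [0.3, 0.5, 0.4]
width: 0.087
gripper_force: 0.0
```

Call:
servo_tool([
  [[1,0.75,0],0],
  [[1,0.75,0],0],
  [[1,0.75,0],0],
  [[1,0.75,0],0],
  [[1,0.75,0],0],
  [[1,0.75,0],0],
  [[1,0.75,0],0],
  [[1,0.75,0],0],
  [[1,0.75,0],0],
  [[1,0.75,0],0],
  [[0,0,0],0],
  [[0,0,0],0],
])

```text
time_s: 2.7
tool_pos: [0.4968, 0.1858, 0.2222]
tcp_rot: [3.141, 0.001, -0.003]
force: [-0.2, 0.9, -0.3]
width: 0.0873
gripper_force: 0.0
```

```bash
python3 - <<'E'
from h import *
np.set_printoptions(precision=4,suppress=True)
s=ctrl.observe();print({k:np.round(v,4).tolist() for k,v in s.items() if k in("time_s","tool_pos","tcp_rot","force")})
i=ctrl.camera_info("wrist")
p=ctrl.snapshot("wrist")
cv2.imwrite("pics/c.png",cv2.resize(p,(800,600)))
print(ray("wrist",[256,192],i))
for l in("lid","lid_tabs","lid_nose"):
    for r in ctrl.place_of("wrist",l)[:4]:print(l,np.round(r["position"],1),round(r["confidence"],2),atz("wrist",r["position"],{"lid":0,"lid_tabs":.032,"lid_nose":.005}[l],i))
for r in ctrl.silhouettes("wrist","lid"):print(r["confidence"],r["extent"])
E
```

```text
{'time_s': 2.7, 'tool_pos': [0.4968, 0.1858, 0.2222], 'tcp_rot': [3.1413, 0.0006, -0.0035], 'force': [-0.2265, 0.8842, -0.3055]}
(array([0.5639, 0.1845, 0.3845]), array([-0.2446, -0.0077, -0.9696]))
lid [258.5 167.6] 0.87 [0.5029 0.1778 0.    ]
lid [158.2  63.5] 0.84 [0.6409 0.3093 0.    ]
lid [315.5  58.4] 0.74 [0.6462 0.1037 0.    ]
lid [160.6 165.4] 0.58 [0.5066 0.3178 0.    ]
lid_tabs [323.3  54.7] 0.92 [0.6434 0.1013 0.032 ]
lid_tabs [257.9 168. ] 0.8 [0.5074 0.1792 0.032 ]
lid_tabs [156.7 171.2] 0.59 [0.5037 0.3125 0.032 ]
lid_tabs [151.   54.9] 0.59 [0.644  0.3067 0.032 ]
lid_nose [223.8 168.2] 0.74 [0.503 0.227 0.005]
lid_nose [286.2  75.3] 0.74 [0.6249 0.1419 0.005 ]
lid_nose [131.1 156.8] 0.69 [0.5196 0.3564 0.005 ]
lid_nose [180.6  34.2] 0.59 [0.6738 0.2764 0.005 ]
0.91 [159.3, 165.6, 71.0, 72.1]
0.78 [318.1, 53.0, 86.9, 87.6]
0.63 [152.8, 56.5, 79.7, 83.2]
0.6 [257.5, 167.4, 72.3, 74.1]
```

View pics/c.png

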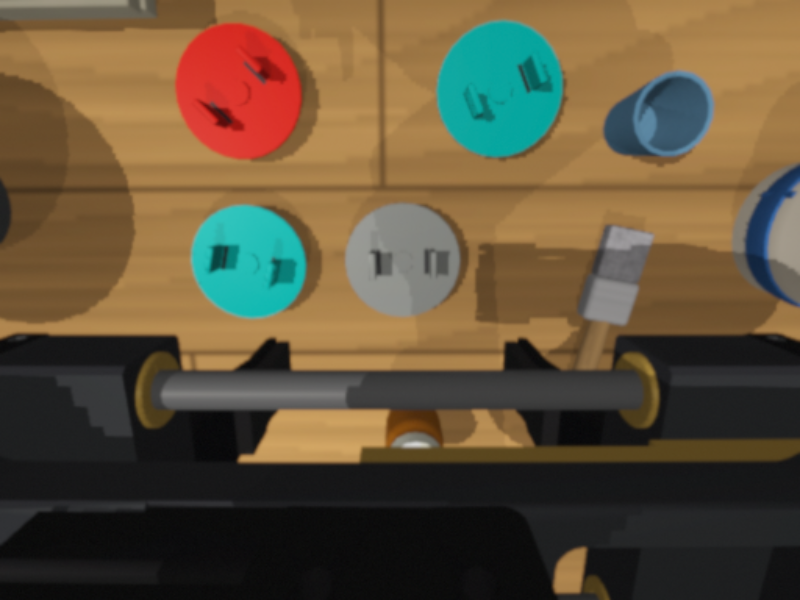

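The lid is grey, centred at about (403,260) in the view. Its tabs are nearly horizontal in the picture at (383,263) and (437,263), so its yaw is about 0. I'll refine this by fitting the disc and zooming in on the tabs.

```bash
python3 - <<'E'
from h import *
np.set_printoptions(precision=4,suppress=True)
i=ctrl.camera_info("wrist"); p=ctrl.snapshot("wrist")
for r in ctrl.silhouettes("wrist","lid"):
  e=r["extent"]
  if abs(e[0]-258)<12 and abs(e[1]-167)<12:
    m=r["mask"].astype(np.uint8); c=max(cv2.findContours(m,0,1)[0],key=cv2.contourArea).reshape(-1,2)
    W=np.array([atz("wrist",q.astype(float),.018,i)[:2] for q in c]); (cx,cy),rad=cv2.minEnclosingCircle(W.astype(np.float32))
    A=np.c_[2*W,np.ones(len(W))];s=np.linalg.lstsq(A,(W**2).sum(1),rcond=None)[0];print("disc",cx,cy,rad,"lsq",s[:2],np.sqrt(s[2]+s[0]**2+s[1]**2))
c=p[135:200,222:295];cv2.imwrite("pics/d.png",cv2.resize(c,None,fx=8,fy=8,interpolation=cv2.INTER_NEAREST))
E
```

```text
disc 0.5067604780197144 0.17958830296993256 0.050174158066511154 lsq [0.5068 0.1796] 0.049139319843620126
```

View pics/d.png

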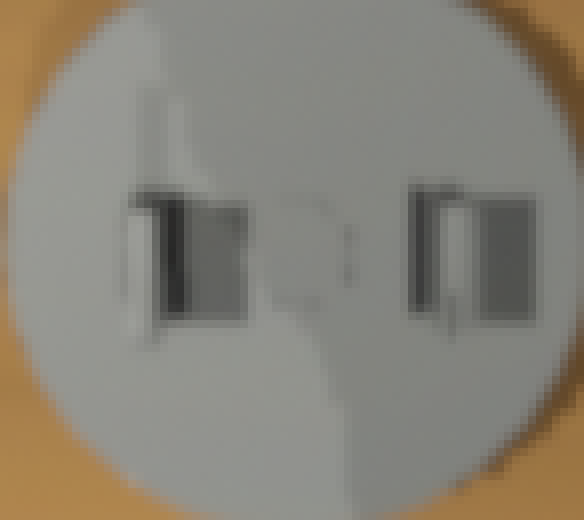

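Call:
servo_tool([
  [[0.2,0.12,1],0],
  [[0.2,0.13,1],0],
  [[0,0,1],0],
  [[0,0,1],0],
  [[0,0,1],0],
  [[0,0,1],0],
  [[0,0,0.8],0],
  [[0,0,0.4],0],
  [[0,0,0.2],0],
  [[0,0,0.2],0],
  [[0,0,0],0],
  [[0,0,0],0],
])

```text
time_s: 4.05
tool_pos: [0.5066, 0.1812, 0.0334]
tcp_rot: [-3.141, -0.002, 0.0]
force: [0.1, 0.7, 0.2]
width: 0.087
gripper_force: 0.0
```

```bash
python3 - <<'E'
from h import *
i=ctrl.camera_info("wrist"); p=ctrl.snapshot("wrist")
cv2.imwrite("pics/e.png",cv2.resize(p,(800,600)))
E
```

```text
(no output)
```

View pics/e.png

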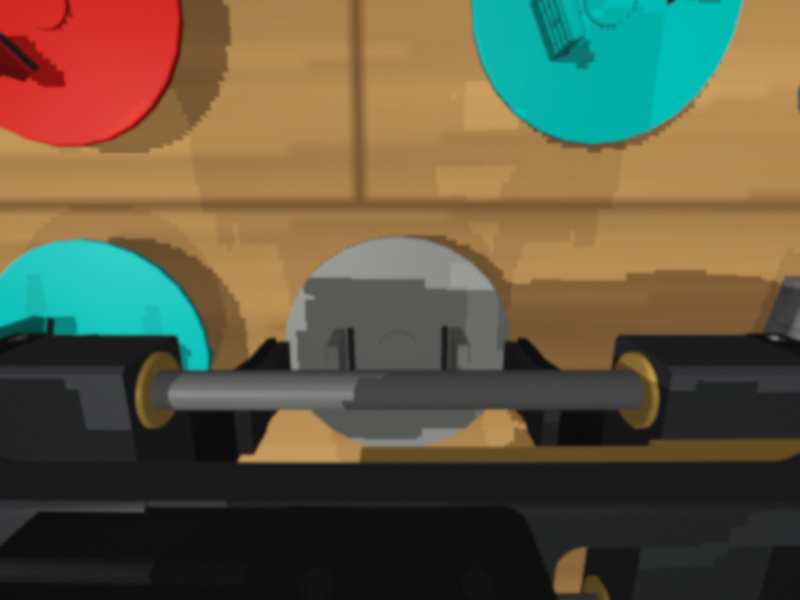

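The grey lid is centred between the fingers, with its tabs at (342,345) and (455,345). I'll go down and pinch.

Call:
servo_tool([
  [[0,0,0.2],0],
  [[0,0,0.18],0],
  [[0,0,0],0],
  [[0,0,0],0],
])

```text
time_s: 4.43
tool_pos: [0.5058, 0.1805, 0.0228]
tcp_rot: [3.141, 0.001, -0.0]
force: [-0.1, 0.2, 0.6]
width: 0.087
gripper_force: 0.0
```

Call:
servo_tool([
  [[0,0,0],0],
  [[0,0,0],0],
  [[0,0,0],0],
  [[0,0,0],0],
  [[0,0,0],0],
  [[0,0,0],0],
  [[0,0,0],0],
  [[0,0,0],0],
  [[0,0,0],0],
  [[0,0,0],0],
], gripper=-1)

```text
time_s: 5.27
tool_pos: [0.5061, 0.1807, 0.0235]
tcp_rot: [-3.142, -0.0, 0.0]
force: [-1.1, -0.0, 4.0]
width: 0.0387
gripper_force: 30.0
```

Call:
servo_tool([
  [[0,0,-0.2],0],
  [[0,0,-0.5],0],
  [[0,0,-1],0],
  [[0,0,-1],0],
  [[0,0,-1],0],
  [[0,0,-1],0],
  [[0,0,-1],0],
  [[0,0,-1],0],
  [[0,0,-0.4],0],
  [[0,0,0],0],
  [[0,0,0],0],
])

```text
time_s: 6.18
tool_pos: [0.5053, 0.1805, 0.1996]
tcp_rot: [-3.141, 0.001, -0.001]
force: [0.2, 0.1, -1.8]
width: 0.0379
gripper_force: 29.9
```

```bash
python3 - <<'E'
from h import *
np.set_printoptions(precision=4,suppress=True)
def P(c,l):
    ctrl.snapshot(c); return ctrl.place_of(c,l)[0]
for l in("jar","plate_top","jar_groove"):
    a,b=P("top",l),P("side",l); print(l,a["confidence"],b["confidence"],tri(ray("top",a["position"]),ray("side",b["position"])))
p=ctrl.snapshot("top")
i=ctrl.camera_info("wrist");q=ctrl.snapshot("wrist")
c1=cv2.resize(p[180:245,315:390],(600,520),interpolation=cv2.INTER_CUBIC)
cv2.imwrite("pics/f.png",c1);cv2.imwrite("pics/g.png",cv2.resize(q,(800,600)))
s=ctrl.observe();print(s["tool_pos"],s["force"],s["width"],s["moment"])
for l in("jar","plate_top","lid","lid_tabs"):
    for r in ctrl.place_of("wrist",l)[:2]:print(l,r)
E
```

```text
jar 0.9 0.57 [ 0.5293 -0.1804  0.0953]
plate_top 0.6 0.84 [ 0.5285 -0.178   0.0926]
jar_groove 0.83 0.91 [ 0.53   -0.1742  0.0901]
[0.506  0.1807 0.2006] [-0.2583 -0.3194 -1.2789] 0.038365569712693226 [-0.0467  0.0054  0.0017]
lid {'position': [315.4, 65.8], 'confidence': 0.93}
lid {'position': [148.3, 64.8], 'confidence': 0.9}
lid_tabs {'position': [140.9, 59.5], 'confidence': 0.94}
lid_tabs {'position': [321.5, 61.9], 'confidence': 0.89}
```

View pics/f.png

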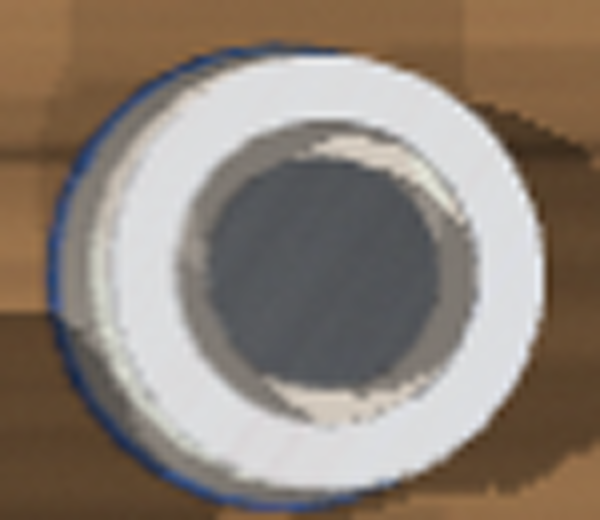

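The jar's white ring and mouth are clear in the top view, with the mouth centre near crop (329,272). The force reading of 1.3 N confirms the lid is held. I'll get wrist views of the mouth from two offset poses.

Call:
servo_tool([
  [[-0.2,0.95,0],0],
  [[-0.2,0.95,0],0],
  [[-0.2,0.95,0],0],
  [[-0.2,0.95,0],0],
  [[-0.2,0.95,0],0],
  [[-0.2,0.95,0],0],
  [[-0.2,0.95,0],0],
  [[-0.2,0.95,0],0],
  [[-0.2,0.95,0],0],
  [[-0.2,0.95,0],0],
  [[-0.2,0.95,0],0],
  [[0,0,0],0],
])

```text
time_s: 8.08
tool_pos: [0.4496, -0.0832, 0.2006]
tcp_rot: [3.141, 0.001, -0.004]
force: [0.7, 0.7, -1.4]
width: 0.0383
gripper_force: 29.9
```

Call:
servo_tool([
  [[0,0,0],0],
  [[0,0,0],0],
  [[0,0,0],0],
])

```text
time_s: 8.33
tool_pos: [0.4512, -0.08, 0.2007]
tcp_rot: [-3.141, -0.0, 0.001]
force: [-0.1, -0.7, -2.1]
width: 0.0386
gripper_force: 29.9
```

```bash
cat > v.py <<'E'
from h import *
import sys,pickle
s=ctrl.observe();i=ctrl.camera_info("wrist");q=ctrl.snapshot("wrist")
pickle.dump((s,i,q),open(sys.argv[1]+".pkl","wb"))
cv2.imwrite("pics/%s.png"%sys.argv[1],cv2.resize(q,(800,600)))
print(s["tool_pos"],s["tcp_rot"])
for l in("jar","plate_top","jar_groove"):
    for r in ctrl.place_of("wrist",l)[:2]:print(l,r["position"],r["confidence"],atz("wrist",r["position"],.09,i))
E
python3 v.py w1
```

```text
[ 0.45122843 -0.08002508  0.20067497] [-3.14147261e+00 -4.82734352e-04  5.18183764e-04]
jar [355.1, 109.8] 0.73 [ 0.53154214 -0.1790054   0.09      ]
plate_top [354.2, 107.6] 0.62 [ 0.53357476 -0.17795067  0.09      ]
jar_groove [355.5, 104.3] 0.89 [ 0.53661679 -0.17893205  0.09      ]
```

Call:
servo_tool([
  [[0,1,0],0],
  [[0,1,0],0],
  [[0,1,0],0],
  [[0,0.6,0],0],
  [[0,0,0],0],
  [[0,0,0],0],
  [[0,0,0],0],
])

```text
time_s: 9.12
tool_pos: [0.4509, -0.17, 0.2004]
tcp_rot: [-3.141, 0.0, 0.0]
force: [0.0, -0.2, -2.1]
width: 0.0384
gripper_force: 29.9
```

```bash
python3 v.py w2
```

```text
[ 0.45089396 -0.17004832  0.20043481] [-3.14138232e+00  2.28150360e-04  9.63715017e-05]
jar [263.9, 108.7] 0.66 [ 0.53197697 -0.18089228  0.09      ]
plate_top [263.2, 107.7] 0.77 [ 0.53289911 -0.18021004  0.09      ]
jar_groove [260.0, 109.9] 0.87 [ 0.53086775 -0.17714093  0.09      ]
```

View pics/w2.png

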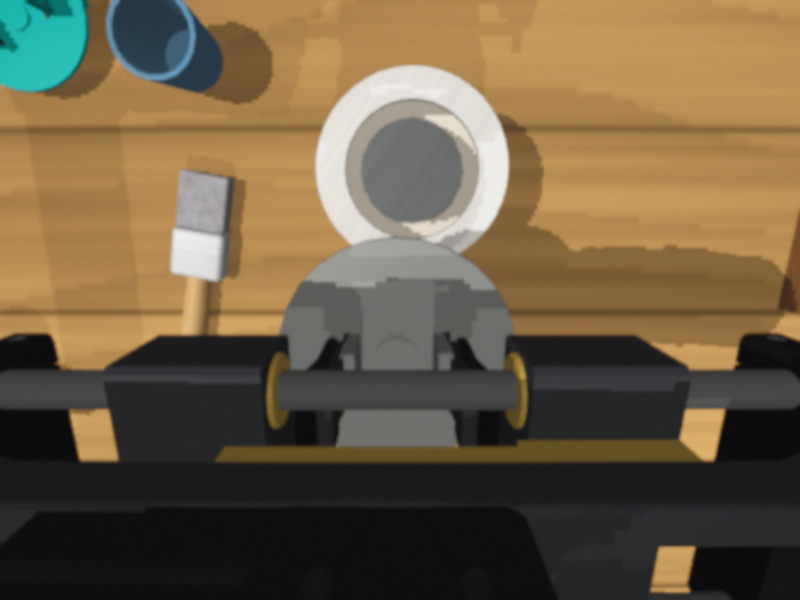

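```bash
cat > fit.py <<'E'
from h import *
import pickle
from scipy.optimize import least_squares
from scipy.ndimage import map_coordinates
def proj(i,X):return cv2.projectPoints(np.array(X,float),np.array(i["rvec"],float),np.array(i["tvec"],float),np.array(i["camera_matrix"],float),np.array(i["D"],float))[0].reshape(-1,2)
def circ(c,r,th):return np.c_[c[0]+r*np.cos(th),c[1]+r*np.sin(th),np.full(len(th),c[2])]
def fit(views,c0,r,ths,sign,span=.006,it=4,fz=True):
    """sign=+1: brighter inside. views: list of (info,img)"""
    c=np.array(c0,float)
    for k in range(it):
        obs=[]
        ds=np.linspace(-span,span,61)/(1 if k<2 else 2)
        for (i,img),th in zip(views,ths):
            g=cv2.cvtColor(img,cv2.COLOR_BGR2GRAY).astype(float);E=[]
            P=np.array([proj(i,circ(c,r+d,th)) for d in ds])
            v=map_coordinates(g,[P[...,1],P[...,0]],order=1); G=-sign*np.gradient(cv2.GaussianBlur(v,(1,0x5),1),axis=0)
            b=G.argmax(0); E=P[b,np.arange(len(th))]; obs.append((i,th,E,G.max(0)>np.median(G.max(0))*.4))
        def res(p):
            cc=np.array([p[0],p[1],p[2] if fz else c0[2]]);o=[]
            for i,th,E,ok in obs:
                D=E-proj(i,circ(cc,r,th)); ctr=proj(i,[cc])[0]; n=proj(i,circ(cc,r,th))-ctr; n/=np.linalg.norm(n,axis=1)[:,None]; o.append(((D*n).sum(1))[ok])
            return np.concatenate(o)
        s=least_squares(res,c if fz else c[:2],loss="soft_l1",f_scale=.3,x_scale=.01); c=np.r_[s.x,[] if fz else c0[2]]
    return np.array(c),np.sqrt(np.median(s.fun**2)),len(s.fun)
E
cat > m.py <<'E'
from fit import *
np.set_printoptions(precision=4,suppress=True)
V=[pickle.load(open(n+".pkl","rb")) for n in("w1","w2")]
W=[(v[1],v[2]) for v in V]
ti=ctrl.camera_info("top");T=(ti,ctrl.snapshot("top"))
up=np.radians(np.arange(-85,86,3)); full=np.radians(np.arange(0,360,4))
for nm,vs,fz in(("w1",[W[0]],1),("w2",[W[1]],1),("w12",W,1),("top",[T],0),("all",W+[T],1)):
    print(nm,"ring",fit(vs,(.531,-.179,.095),.057,[up]*len(vs),1,fz=fz),"plate",fit(vs,(.531,-.179,.09),.031,[full]*len(vs),-1,span=.004,fz=fz))
for v in V:
    t=v[0]["tool_pos"];c=fit([(v[1],v[2])],(t[0],t[1],t[2]-.0035),.05,[np.radians(np.arange(-50,51,2))],-1,fz=False);print("lid-tcp",c[0]-t,c[1:])
    c=fit([(v[1],v[2])],(t[0],t[1],t[2]-.0035),.05,[np.radians(np.arange(-50,51,2))],1,fz=False);print("lid-tcp+",c[0]-t,c[1:])
E
python3 m.py
```

```text
w1 ring (array([ 0.527 , -0.1723,  0.1162]), np.float64(0.3916135682460956), 57) plate (array([ 0.5308, -0.1803,  0.0934]), np.float64(0.37095664080318186), 90)
w2 ring (array([ 0.5304, -0.1799,  0.1027]), np.float64(0.10832911539491703), 57) plate (array([ 0.5311, -0.1801,  0.092 ]), np.float64(0.24066322851041286), 90)
w12 ring (array([ 0.531 , -0.18  ,  0.1011]), np.float64(0.14166763483760297), 111) plate (array([ 0.5309, -0.1802,  0.0932]), np.float64(0.29606535976204135), 180)
top ring (array([ 0.5325, -0.1781,  0.095 ]), np.float64(0.5033691085683611), 57) plate (array([ 0.5308, -0.1803,  0.09  ]), np.float64(0.20463906944050925), 90)
all ring (array([ 0.531 , -0.1799,  0.1011]), np.float64(0.23790900546004576), 160) plate (array([ 0.5309, -0.1802,  0.0933]), np.float64(0.2896213966099021), 270)
lid-tcp [ 0.0012 -0.0013 -0.0035] (np.float64(0.32402585241345355), 41)
lid-tcp+ [ 0.0001 -0.0008 -0.0035] (np.float64(0.21020770627490107), 42)
lid-tcp [ 0.0011 -0.0015 -0.0035] (np.float64(0.47417961919857765), 33)
lid-tcp+ [ 0.0001 -0.001  -0.0035] (np.float64(0.18388645326991881), 41)
```

Both wrist views agree that the ring centre is (0.531,-0.180) with the rim at about z=0.100. The lid sits about 1 mm toward -y of the TCP. I'll align over the mouth and approach.

Call:
servo_tool([
  [[0.8,0.09,0],0],
  [[0.8,0.09,0],0],
  [[0.8,0.09,0],0],
  [[0.79,0.09,0],0],
  [[0,0,0.8],0],
  [[0,0,0.8],0],
  [[0,0,0.7],0],
  [[0,0,0.4],0],
  [[0,0,0.1],0],
  [[0,0,0],0],
  [[0,0,0],0],
  [[0,0,0],0],
])

```text
time_s: 10.37
tool_pos: [0.5316, -0.1797, 0.132]
tcp_rot: [3.141, -0.003, 0.0]
force: [0.2, -0.0, -1.9]
width: 0.038
gripper_force: 29.9
```

Call:
servo_tool([
  [[0,0,0],0],
  [[0,0,0],0],
  [[0,0,0],0],
])

```text
time_s: 10.62
tool_pos: [0.5309, -0.1796, 0.1312]
tcp_rot: [3.141, -0.001, -0.0]
force: [0.6, 0.1, -2.2]
width: 0.0384
gripper_force: 29.9
```

Call:
servo_tool([
  [[0,-0.02,0.04],0],
  [[0,0,0.04],0],
  [[0,0,0.04],0],
  [[0,0,0.04],0],
  [[0,0,0.04],0],
  [[0,0,0.04],0],
  [[0,0,0],0],
  [[0,0,0],0],
])

```text
time_s: 11.28
tool_pos: [0.5306, -0.1791, 0.1244]
tcp_rot: [-3.142, 0.0, -0.0]
force: [0.1, -0.2, -0.2]
width: 0.038
gripper_force: 29.9
```

Call:
servo_tool([
  [[0,0,0.04],0],
  [[0,0,0.04],0],
  [[0,0,0],0],
])

```text
time_s: 11.53
tool_pos: [0.5305, -0.1791, 0.1223]
tcp_rot: [-3.142, 0.0, -0.0]
force: [-0.4, 0.5, -1.4]
width: 0.0385
gripper_force: 29.9
```

Call:
servo_tool([
  [[0,0,0.04],0],
  [[0,0,0.04],0],
  [[0,0,0],0],
])

```text
time_s: 11.78
tool_pos: [0.5304, -0.1791, 0.1203]
tcp_rot: [-3.141, 0.001, -0.0]
force: [-0.1, 0.6, -1.7]
width: 0.0385
gripper_force: 29.9
```

Call:
servo_tool([
  [[0,0,0.04],0],
  [[0,0,0.04],0],
  [[0,0,0],0],
])

```text
time_s: 12.03
tool_pos: [0.5308, -0.1791, 0.1188]
tcp_rot: [3.141, -0.0, -0.0]
force: [-0.6, 1.3, 1.3]
width: 0.0381
gripper_force: 30.0
```

Call:
servo_tool([
  [[0,0,0.04],0],
  [[0,0,0.02],0],
  [[0,0,0],0],
])

```text
time_s: 12.28
tool_pos: [0.5307, -0.1791, 0.1173]
tcp_rot: [3.141, -0.0, -0.0]
force: [-1.2, 0.6, 1.9]
width: 0.0388
gripper_force: 30.0
```

Call:
servo_tool([
  [[0,0,0.04],0],
  [[0,0,0.02],0],
  [[0,0,0],0],
])

```text
time_s: 12.53
tool_pos: [0.5308, -0.1792, 0.1156]
tcp_rot: [3.141, -0.0, -0.0]
force: [-0.7, 0.6, 2.5]
width: 0.0385
gripper_force: 30.0
```

The plate was felt at TCP z of about 0.119 and has the expected soft spring, so home should be near 0.108. Continuing.

Call:
servo_tool([
  [[0,0,0.04],0],
  [[0,0,0.04],0],
  [[0,0,0.04],0],
  [[0,0,0],0],
])

```text
time_s: 12.87
tool_pos: [0.5307, -0.1792, 0.1125]
tcp_rot: [3.141, -0.0, -0.0]
force: [-0.9, 1.4, 2.3]
width: 0.0383
gripper_force: 30.0
```

Call:
servo_tool([
  [[0,0,0.04],0],
  [[0,0,0.04],0],
  [[0,0,0],0],
])

```text
time_s: 13.12
tool_pos: [0.5307, -0.1791, 0.1106]
tcp_rot: [3.141, -0.0, -0.0]
force: [-0.7, 0.6, 4.8]
width: 0.0385
gripper_force: 30.0
```

Call:
servo_tool([
  [[0,0,0.03],0],
  [[0,0,0.02],0],
  [[0,0,0],0],
])

```text
time_s: 13.37
tool_pos: [0.5307, -0.1791, 0.1093]
tcp_rot: [3.142, -0.0, -0.0]
force: [-0.6, 1.0, 3.9]
width: 0.0386
gripper_force: 30.0
```

Call:
servo_tool([
  [[0,0,0.02],0],
  [[0,0,0],0],
  [[0,0,0],0],
])

```text
time_s: 13.62
tool_pos: [0.5307, -0.1791, 0.1089]
tcp_rot: [3.142, -0.0, -0.0]
force: [0.3, 1.4, 3.2]
width: 0.0384
gripper_force: 30.0
```

Call:
servo_tool([
  [[0,0,0.02],0],
  [[0,0,0],0],
  [[0,0,0],0],
])

```text
time_s: 13.87
tool_pos: [0.5307, -0.1791, 0.1084]
tcp_rot: [3.142, -0.0, -0.0]
force: [-1.3, 0.4, 4.6]
width: 0.0383
gripper_force: 30.0
```

Call:
servo_tool([
  [[0,0,0.02],0],
  [[0,0,0],0],
  [[0,0,0],0],
])

```text
time_s: 14.12
tool_pos: [0.5307, -0.1791, 0.1079]
tcp_rot: [3.142, -0.0, -0.0]
force: [-1.4, 1.0, 4.3]
width: 0.0383
gripper_force: 30.0
```

Call:
servo_tool([
  [[0,0,0.02],0],
  [[0,0,0],0],
  [[0,0,0],0],
])

```text
time_s: 14.37
tool_pos: [0.5308, -0.1791, 0.1078]
tcp_rot: [3.141, -0.0, -0.0]
force: [-1.7, 1.1, 7.5]
width: 0.0384
gripper_force: 30.0
```

Call:
servo_tool([
  [[0,0,0.02],0],
  [[0,0,0],0],
  [[0,0,0],0],
])

```text
time_s: 14.62
tool_pos: [0.5308, -0.1791, 0.1078]
tcp_rot: [3.141, -0.001, 0.0]
force: [-2.1, 1.1, 9.4]
width: 0.0386
gripper_force: 30.0
```

It has reached the hard stop at 0.1078, with the force rising. One more small press, then let go.

Call:
servo_tool([
  [[0,0,0.02],0],
  [[0,0,0],0],
  [[0,0,0],0],
])

```text
time_s: 14.87
tool_pos: [0.5308, -0.1792, 0.1077]
tcp_rot: [3.141, -0.001, 0.0]
force: [-2.2, 2.7, 10.9]
width: 0.0387
gripper_force: 30.0
```

Call:
servo_tool([
  [[0,0,0],0],
  [[0,0,0],0],
  [[0,0,0],0],
  [[0,0,0],0],
  [[0,0,0],0],
  [[0,0,0],0],
  [[0,0,0],0],
  [[0,0,0],0],
  [[0,0,0],0],
], gripper=1)

```text
time_s: 15.62
tool_pos: [0.5307, -0.1791, 0.1062]
tcp_rot: [3.142, -0.0, -0.0]
force: [-0.7, -0.1, 3.4]
width: 0.0849
gripper_force: 2.0
```

Call:
servo_tool([
  [[0,0,-0.1],0],
  [[0,0,-0.2],0],
  [[0,0,-0.4],0],
  [[0,0,-0.8],0],
  [[0,0,-1],0],
  [[0,0,-1],0],
  [[-0.8,0,-0.6],0],
  [[-0.8,0,0],0],
  [[-0.8,0,0],0],
  [[-0.8,0,0],0],
  [[0,0,0],0],
  [[0,0,0],0],
])

```text
time_s: 16.62
tool_pos: [0.4499, -0.1791, 0.2096]
tcp_rot: [3.142, -0.001, -0.001]
force: [1.1, -0.2, 0.9]
width: 0.0868
gripper_force: 0.0
```

```bash
python3 - <<'E'
from fit import *
np.set_printoptions(precision=4,suppress=True)
s=ctrl.observe();print(s["tool_pos"],s["force"],s["width"])
i=ctrl.camera_info("wrist");q=ctrl.snapshot("wrist");pi=ctrl.camera_info("side");p=ctrl.snapshot("side")
print(fit([(i,q)],(.531,-.18,.104),.05,[np.radians(np.arange(0,360,4))],-1,span=.005))
u=proj(i,[[.531,-.18,.1]])[0].astype(int);w=proj(pi,[[.531,-.18,.09]])[0].astype(int)
f=lambda a,c,h:cv2.resize(a[max(0,c[1]-h):c[1]+h,max(0,c[0]-h):c[0]+h],(400,400),interpolation=cv2.INTER_CUBIC)
cv2.imwrite("pics/z.png",np.hstack([f(q,u,75),f(p,w,45)]))
E
```

```text
[ 0.4499 -0.1791  0.2096] [ 1.0933 -0.1565  0.8794] 0.0867981456035389
(array([ 0.5315, -0.1805,  0.1053]), np.float64(0.2801946111759164), 90)
```

View pics/z.png

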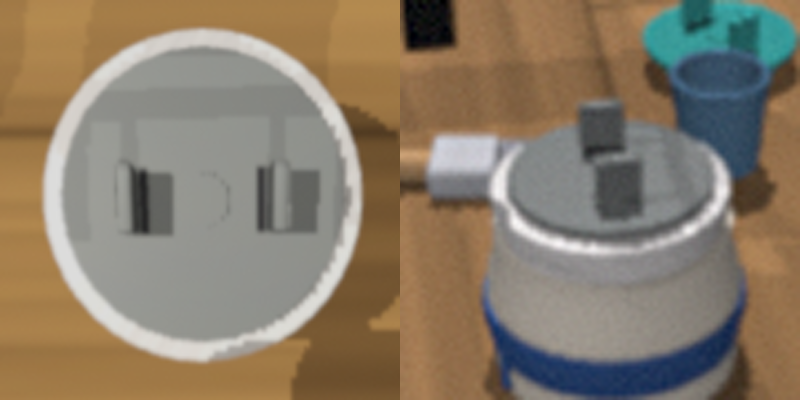

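Both views show the lid level on the jar inside the white ring. The tabs are sprung out at left-panel pixels (125,195) and (285,195), and the fitted flange height of about 0.105 is consistent with it being locked. Handing in.

```bash
python3 -c "
from bench import ctrl
print(ctrl.finish_job())"
```

```text
the job is handed in; nothing more can be done
None
```

The grey lid is on the glaze jar, level, with its tabs released and apparently locked under the lip. I pressed it to the rim with about 11 N before letting go, touched none of the other pots or tools, and handed the job in at about 17 s.

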